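# Hang the red paint sample at the curing lamp

## Task

Hang the red paint-sample hanger on the drying rail: hook it over the green stretch of the rail, then slide it along, without lifting it off, until it is centred on the yellow band in front of the curing lamp. Let go so that it hangs straight and still, and leave the blue sample standing where it is.

Things in the scene. Friction and masses are not known exactly. Their poses are not given: they have to be found in the camera images.
- red: Red paint-sample hanger, about 0.3 kg, standing loose (mm). Origin under its foot, z up. Red grip tab on top: 12 (x) by 30 (y), z 178 to 222; pinch it along x, finger ends above z 182. Steel hook below it, 24 wide (y): shank at x -17 to -13, lip at x 13 to 17 reaching down to z 145, mouth open to +x between lip and a step at z 108. Hung, its roof centres on the rail: rail axis at x 0, z 169.5.
- blue: Blue paint-sample hanger, a bystander standing on the table, origin under its foot. Same shape as the red one: 222 mm tall; foot 60 x 60 mm (x -26 to 34); below the hook a painted panel 4 mm thick (x), 66 mm wide (y), z 4 to 104.
- rail: Fixed drying rail: level round bar, 12 mm diameter, 420 mm long along y, axis 200 mm above the table, painted green from y 65 to 185 mm, otherwise bare steel; ordinary sliding friction. Posts 16 mm thick at y -200 and 200 on feet 130 mm deep; 5 mm high drip tray below. Origin on the table below the bar's middle; z up; -x is the robot's side, where hangers are brought on.
- mark: Yellow band 16 mm wide painted on the rail, flush, so that it does not obstruct sliding. Origin on the rail's axis at the band's middle, 200 mm above the table; y along the rail, z up, as the rail's own axes. Behind it stands the fixed white curing lamp with a yellow stripe, 110 mm wide, 127 mm high, 90 to 160 mm to the +x side of the rail.
Not all that is in view belongs to the job. Leave any orange look-alike of the red alone. Leave any orange look-alike of the mark alone.

How it is judged:
On the way:
1. the red hanger hangs hooked on the green stretch of the rail (y of red in the frame of rail between 0.065 and 0.185 m and x of red in the frame of mark between -0.03 and 0.03 m and z of red in the frame of mark between -0.1775 and -0.1615 m and angle between red's own z axis and vertical below 0.18 rad and angle between the y axis of red and the y axis of mark, either way round below 0.26 rad and contact force between red and rail above 0.4 N), for 0.1 s.
At the end, for the whole second after the job is handed in: The red hanger hangs freely on the rail, hook seated on it (within 8 mm in height), upright within 10 degrees, square to the rail within 15 degrees, centred on the yellow band within 15 mm along the rail, released and still; the blue hanger stands within 30 mm of where it was, upright (y of red in the frame of mark between -0.015 and 0.015 m and x of red in the frame of mark between -0.03 and 0.03 m and z of red in the frame of mark between -0.1775 and -0.1615 m and angle between red's own z axis and vertical below 0.18 rad and angle between the y axis of red and the y axis of mark, either way round below 0.26 rad and contact force between red and rail above 0.4 N and linear speed of red below 0.03 m/s and angular speed of red below 0.3 rad/s and distance of blue from where it was at the start of the episode below 0.03 m and angle between blue's own z axis and vertical below 0.15 rad); the robot touches nothing.
It fails at once if the red hanger is hooked onto or lifted off the rail outside the green stretch (raised more than 20 mm above its hanging height there) (y of red in the frame of rail between -0.2 and 0.05 m and x of red in the frame of rail between -0.025 and 0.025 m and z of red in the frame of mark between -0.1495 and -0.01 m).
It fails at once if the blue hanger is knocked over or shifted by more than 30 mm (distance of blue from where it was at the start of the episode above 0.03 m or angle between blue's own z axis and vertical above 0.3 rad).
It also fails if it takes over 48 s, if anything falls off the work surface, if the arm or the gripper's body presses on something with over 40 N, if the wrist force passes 120 N, or if a joint passes its speed limit or range.

## Robot

A 7-joint arm with a two-finger parallel gripper is mounted at the origin on the work surface. World frame = base frame: x ahead of the robot, y to its left, z up, the work surface at z = 0. Lengths are in m, angles in rad, forces in N, time in s.
With the tool pointing down it reaches from about 0.4 to 0.85 m from the base axis. Payload 4.5 kg.
Tool frame: the origin (TCP) lies on the centre line of the jaws, within the pads' length; the fingertips stand 11 mm ahead of it and the grasp point (between the pads) lies 8 mm behind it; z points along the fingers, x is the direction in which the jaws open and shut, and the axes are right-handed (so a half turn about z gives the same grasp; the last joint's range is limited). The gripper opens to 88 mm and grips with 3 to 60 N. Pads are 18 mm wide; open, the fingers measure 123 mm over their backs; the gripper's body (75 mm by 187 mm) begins 45 mm behind the grasp point.
Start: joints at [-1.074, 0.689, -0.195, 1.565, 0.157, 0.902, -0.215], TCP at [0.279, 0.559, 0.25] pointing down, gripper open.
Joint ranges: [-3.01, 3.01], [-0.46, 2.08], [-1.47, 1.51], [0.13, 2.56], [-1, 4.14], [0.04, 2.09], [-2.66, 2.66]. Speed limits (rad/s): [2.57, 2.57, 3.14, 3.14, 3.14, 3.14, 3.14].

## Interface

Orientations are given as a unit quaternion [x, y, z, w].
In Python, from plant import r, vision, order, nets gives the robot as it stands.
- The arm moves only by the tool send_rows, never from a script. Its argument "series" is a list of rows, each an object with "delta_pos": the shift along the tool's x, y, z in cm, a list of three; "turn": the turn about the tool's z in degrees; "jaw": the closure, from 0 (fully open) to 1 (shut). In form: [{"delta_pos": [x, y, z], "turn": turn, "jaw": jaw}, ...]. A call has 1 to 8 rows; each row is the pose to reach, as a shift and turn from the pose commanded when the call began, along the tool's axes at that moment; what a row does not reach only later rows make up. A row lasts 1/12 s, in which the tool goes at most 41.7 mm and 7.16 degrees, less where a joint would pass 70% of its speed; a pose out of reach is approached as far as the arm can. A call with a gripper value outside its range is refused whole. The fingers move at their own pace and stop on an object; "force" is the grip in N (left out, the last holds). Time passes only in rows, so rows that repeat a pose let the fingers close. It gives the time, the measured TCP pose, the force and the opening at its end, in the units of the state.
- r.get_state(): the state, without advancing time (a new reading comes with each control period).
- vision.snapshot(name): name is "side" or "top" or "wrist"; returns the picture (480x640x3 uint8, blue, green, red); there is no depth.
- vision.camera_params(name): a dict with "intrinsics" (3x3 intrinsics, pixels), "D" ([k1, k2, p1, p2, k3] as OpenCV has them; the pictures are not rectified), "extrinsics" (4x4, takes a point from world to camera coordinates). Camera axes: x right, y down, z forward; pixel columns grow to the right and rows downward; lengths in m; the calibration is good to about 2 mm. A picture is of the moment at which its call begins: read the wrist's pose just before it. camera_params takes no time and is no camera call; for the wrist camera it gives the pose at the moment of the call.
- order.finish_job(): hands the job in, once; it reports no verdict.
Trained networks look in the newest picture that a camera, given by its name, has taken for a name from the list of things; names that differ only in an ending like _2 or _b are one class to them, and where a whole thing is asked for, a point or a joint stands for the part that bears it (a point fixed in the world has none). Each returns a list of dicts, best first, with "score" (0 to 1); they miss things now and then, are a little off and sometimes report something else, mostly with a low value. They report only what shows in the picture. A call takes as long as a camera call. They do not tell look-alikes from the thing itself.
- nets.boxes_of(camera, label): "location" ([row, column] as shares, 0 to 1, of the picture: columns of its width, rows of its height, amid what is visible of it).
- nets.trace(camera, label): "region" (480x640 bool, what is visible of it) and "location" ([row, column] as shares, 0 to 1, of the picture: columns of its width, rows of its height, amid what is visible of it).
The state is a dict: "clock": time; "q": joint angles; "qd": joint speeds; "joint_torque": joint torques, N m; "tool_pos": TCP position; "eef_rot": TCP orientation; "contact_force": force on the tool from outside, world axes, zero at the start; "moment": the same for the moment, N m; "opening": opening from 0.0 (shut) to 1.0 (fully open).
Only numpy, scipy, OpenCV 4.12 (cv2) and the standard library are available. Lean on these libraries where they do the work, as an engineer would, in place of code of your own. Each camera call takes 0.05 s, during which the arm holds its last target.

## Working session

There is one attempt and no reset: what is moved stays moved. The work goes in short steps, Python scripts to look and compute and a tool call to move; the robot and the scene stay as the last step left them, time stands still between calls to the robot, and variables do not carry over. Pictures are saved under pics/ and viewed, and the job is handed in when it is done.

Besides the shell and the picture viewer there is one more tool, called after "Emit:" by a JSON object that holds its "op" and its "data", one argument or row to a line. send_rows: Moves the arm, as the interface text tells. Its arguments: {"type":"object","properties":{"series":{"type":"array"},"force":{"type":"number"}},"required":["series"]}

```bash
mkdir -p pics; ls
python3 - <<'E'
from plant import r, vision, order, nets
import cv2
print(r.get_state())
for n in ["side","top","wrist"]:
    cv2.imwrite(f"pics/{n}0.png",vision.snapshot(n))
    p=vision.camera_params(n); print(n,p)
E
```

```text
pics
{'clock': 0.0, 'q': array([-1.0741776 ,  0.68999553, -0.19456507,  1.56633538,  0.15733776,
        0.90249641, -0.2151244 ]), 'qd': array([ 0.00088553,  0.00093435,  0.00147357, -0.00123011,  0.00098398,
        0.00061834,  0.00013242]), 'joint_torque': array([-7.39701372e-04, -5.27556109e+01, -1.26685180e+00, -1.53430867e+01,
       -5.25419635e-02,  6.58480873e-03,  1.77500128e-04]), 'tool_pos': array([0.27879948, 0.55869048, 0.24890642]), 'eef_rot': array([ 8.50400454e-01,  5.26135179e-01, -7.44661543e-04,  5.36237910e-04]), 'contact_force': array([0.72502029, 0.08023352, 0.17853116]), 'moment': array([ 0.00633714,  0.05186705, -0.01127951]), 'opening': 1.0005671917649477}
side {'intrinsics': array([[453.83196965,   0.        , 326.24720467],
       [  0.        , 453.83196965, 237.30053092],
       [  0.        ,   0.        ,   1.        ]]), 'D': array([-0.00606232,  0.        ,  0.        ,  0.        ,  0.        ]), 'extrinsics': array([[ 0.72628022, -0.6873753 , -0.00567705, -0.38193259],
       [-0.45680098, -0.47645124, -0.75121707,  0.24087081],
       [ 0.5136632
[... 524 characters left out ...]
563, -0.973645  ,  0.87164215],
       [ 0.        ,  0.        ,  0.        ,  1.        ]])}
wrist {'intrinsics': array([[385.33410374,   0.        , 326.46321144],
       [  0.        , 385.33410374, 237.23982   ],
       [  0.        ,   0.        ,   1.        ]]), 'D': array([-0.0529394,  0.       ,  0.       ,  0.       ,  0.       ]), 'extrinsics': array([[ 4.46004709e-01,  8.95030322e-01, -7.23397715e-04,
        -6.24181879e-01],
       [ 8.54455914e-01, -4.25545106e-01,  2.98020894e-01,
        -4.06758392e-02],
       [ 2.66429898e-01, -1.33536834e-01, -9.54559073e-01,
         3.89384923e-01],
       [ 0.00000000e+00,  0.00000000e+00,  0.00000000e+00,
         1.00000000e+00]])}
```

View pics/side0.png

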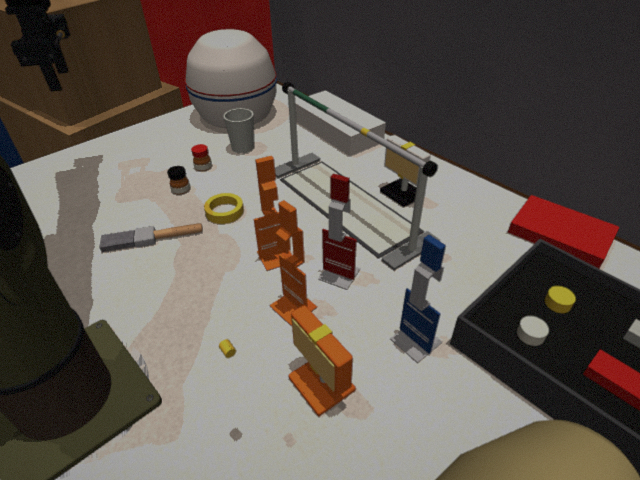

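View pics/top0.png

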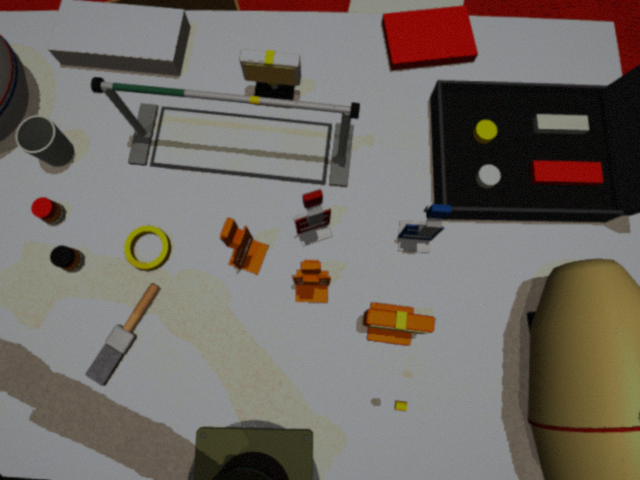

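View pics/wrist0.png

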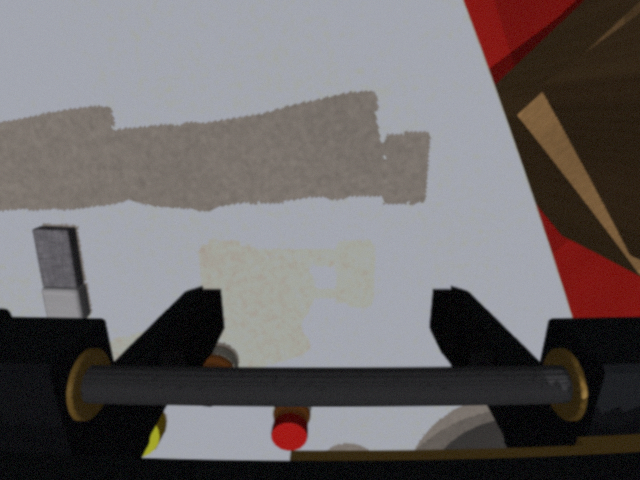

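Run:
```python
import cv2, numpy as np
s=cv2.imread("pics/side0.png");t=cv2.imread("pics/top0.png")
a=cv2.resize(s[160:300,290:390],None,fx=4,fy=4,interpolation=cv2.INTER_CUBIC)
b=cv2.resize(t[175:265,280:360],None,fx=5,fy=5,interpolation=cv2.INTER_CUBIC)
a=cv2.copyMakeBorder(a,0,560-a.shape[0],0,0,0);b=cv2.copyMakeBorder(b,0,560-b.shape[0],0,0,0)
cv2.imwrite("pics/c1.png",np.hstack([a,b])*1)
cv2.imwrite("pics/c2.png",cv2.resize(t[65:195,80:380],None,fx=2.6,fy=2.6,interpolation=cv2.INTER_CUBIC))
cv2.imwrite("pics/c3.png",cv2.resize(s[75:270,265:445],None,fx=3,fy=3,interpolation=cv2.INTER_CUBIC))
a=cv2.resize(s[225:365,390:460],None,fx=4,fy=4,interpolation=cv2.INTER_CUBIC)
b=cv2.resize(t[195:265,380:460],None,fx=5,fy=5,interpolation=cv2.INTER_CUBIC)
b=cv2.copyMakeBorder(b,0,560-b.shape[0],0,0,0)
cv2.imwrite("pics/c4.png",np.hstack([a,b])*1)
```

```text
(no output)
```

View pics/c1.png

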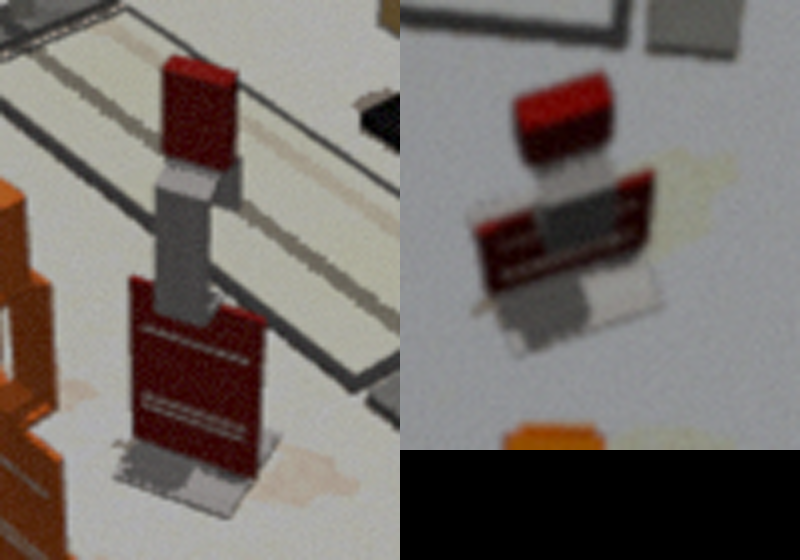

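View pics/c2.png

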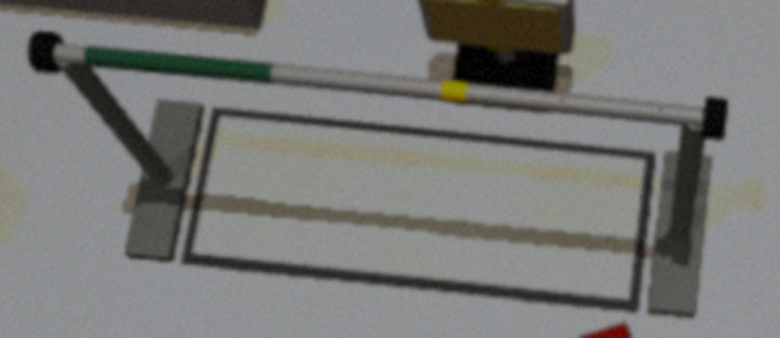

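View pics/c3.png

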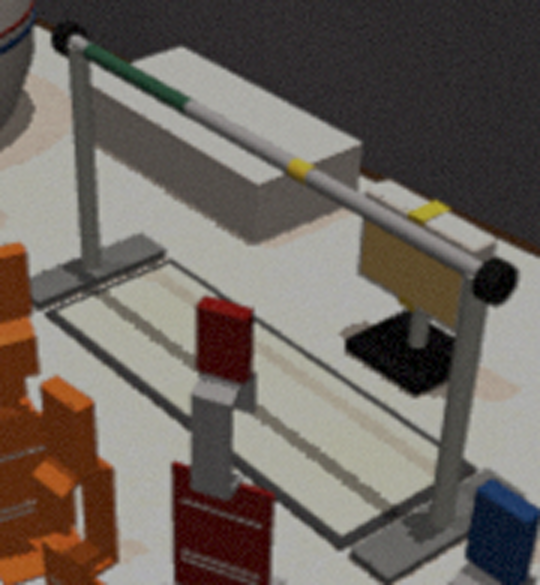

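View pics/c4.png

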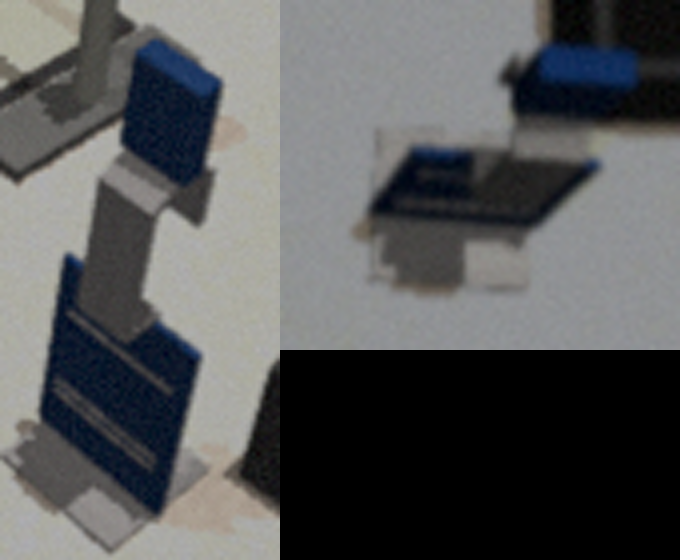

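```bash
cat > h.py <<'E'
import cv2, numpy as np
from scipy.optimize import least_squares
def proj(p,P):
    E=p['extrinsics'];P=np.atleast_2d(np.array(P,float))
    q,_=cv2.projectPoints(P,cv2.Rodrigues(E[:3,:3])[0],E[:3,3],p['intrinsics'],p['D']); return q[:,0]
def pose(v,P):
    P=np.atleast_2d(np.array(P,float)); c,s=np.cos(v[2]),np.sin(v[2])
    return np.c_[v[0]+c*P[:,0]-s*P[:,1], v[1]+s*P[:,0]+c*P[:,1], P[:,2]]
E
cat > m1.py <<'E'
from plant import vision
from h import *
C={n:vision.camera_params(n) for n in("side","top")}
def fit(obs,v0):
    # obs: cam,(pt mm),(px)
    f=lambda v: np.concatenate([(proj(C[c],pose(v,np.array(P)/1000))-np.array(u)).ravel() for c,P,u in obs])
    s=least_squares(f,v0,loss='soft_l1'); print(s.x.round(4),np.degrees(s.x[2]).round(2)); print(f(s.x).reshape(-1,2).round(1).tolist()); return s.x
red=[("top",(6,15,222),(303.4,194.6)),("top",(6,-15,222),(321,189.8)),("top",(-6,-15,222),(322.4,194)),("top",(-6,15,222),(304,199.4)),
("top",(-26,30,0),(304,246)),("top",(-26,-30,0),(332.6,236)),
("side",(-6,15,222),(330.7,177)),("side",(-6,-15,222),(348,180.5)),("side",(6,15,222),(333.75,174)),("side",(6,-15,222),(349.5,177.5)),
("side",(-6,15,178),(331.25,199)),("side",(-6,-15,178),(347.5,202)),("side",(-26,30,0),(318,279.5)),("side",(-26,-30,0),(348,289)),("side",(34,-30,0),(360,268.7))]
R=fit(red,[.55,-.1,0])
rail=[("top",(0,185,200),(113.1,86.5)),("top",(0,65,200),(184.2,92.7)),("side",(0,185,200),(293.3,91)),("side",(0,65,200),(327.3,109.7))]
L=fit(rail,[.75,0,0])
m=[("top",(254.6,100)),("side",(365,131.3))]
s=least_squares(lambda v:np.concatenate([(proj(C[c],pose(L,(0,v[0],.2)))-np.array(u)).ravel() for c,u in m]),[0.0]);print("mark",s.x,s.fun, pose(L,(0,s.x[0],.2)))
ends=pose(L,[(0,.2,.2),(0,-.2,.2),(0,.125,.2)]);print(ends,proj(C["top"],ends),proj(C["side"],ends))
blue=[("top",(-26,30,0),(398.4,252.6)),("top",(-26,-30,0),(429.6,253)),("top",(34,30,0),(399.6,221))]
fit(blue,[.5,-.2,0])
E
python3 m1.py
```

```text
[ 0.4681 -0.0955  0.3723] 21.33
[[-1.7, -1.0], [-0.5, -2.8], [0.9, 0.2], [0.4, 1.5], [-0.9, -0.2], [0.0, -0.8], [-0.4, -0.2], [-0.1, 0.8], [-0.3, -1.1], [1.4, -0.1], [-1.0, 0.4], [-0.3, 2.1], [0.5, 0.5], [-0.0, 1.1], [0.3, 0.2]]
[ 0.6376  0.0527 -0.0856] -4.9
[[-0.8, 0.0], [-0.3, 0.1], [0.6, 1.1], [0.5, 1.4]]
mark [-0.05027836] [-0.6262027  -0.84883368  0.68556178  0.95376775] [[0.63327319 0.0026372  0.2       ]]
[[ 0.65467002  0.25199925  0.2       ]
 [ 0.62047316 -0.14653629  0.2       ]
 [ 0.64825811  0.17727384  0.2       ]] [[103.52114995  85.80179762]
 [346.18586782 107.97635124]
 [147.90712422  89.59891244]] [[289.99683103  89.94707404]
 [424.7565337  165.31101984]
 [310.24635461 101.26014678]]
[ 0.4496 -0.2896 -0.0373] -2.14
[[0.1, -0.8], [0.3, 0.5], [-0.5, 0.2]]
```

Run:
```python
from plant import vision
from h import *
p=vision.camera_params("top")
def ray(u,z):
    n=cv2.undistortPoints(np.array([[u]],float),p['intrinsics'],p['D'])[0,0]
    E=p['extrinsics'];R=E[:3,:3];c=-R.T@E[:3,3];d=R.T@np.array([n[0],n[1],1]);return (c+d*(z-c[2])/d[2])[:2].round(3)
for n,u,z in [("o1 tab",(229,225),.222),("o1 foot R",(262,270),0),("o1 foot ul",(255,240),0),("o2 tab",(311,264),.222),("o2 foot",(327,302),0),("lampO",(435,325),.127)]:
    print(n,ray(u,z))
```

```text
o1 tab [0.418 0.027]
o1 foot R [ 0.385 -0.001]
o1 foot ul [0.443 0.015]
o2 tab [ 0.362 -0.095]
o2 foot [ 0.327 -0.124]
lampO [ 0.282 -0.295]
```

```bash
cat > t.py <<'E'
import sys
from plant import r
import numpy as np
from scipy.spatial.transform import Rotation as Ro
s=r.get_state();R=Ro.from_quat(s['eef_rot']).as_matrix();a=np.degrees(np.arctan2(R[1,0],R[0,0]))
print("t",s['clock'],"pos",s['tool_pos'].round(4),"ang",a.round(2),"tilt",R[:,2].round(4),"F",s['contact_force'].round(2),"open",round(s['opening'],3),"q",s['q'].round(2))
if len(sys.argv)>3:
    t=np.array(list(map(float,sys.argv[1:4])));d=R.T@(t-s['tool_pos'])*100
    print("delta cm",d.round(2),"turn",((a-float(sys.argv[4])) if len(sys.argv)>4 else 0))
E
python3 t.py .468 -.0955 .31 21.3
```

```text
t 0.15 pos [0.2789 0.5588 0.2491] ang 63.49 tilt [-5.0e-04 -1.3e-03 -1.0e+00] F [-0.23  0.17 -0.03] open 1.0 q [-1.07  0.69 -0.19  1.57  0.16  0.9  -0.22]
delta cm [-50.12  46.13  -6.01] turn 42.18837445051257
```

Emit:
{"op": "send_rows", "data": {
  "series": [
    {"delta_pos": [0, 0, -3], "turn": 0, "jaw": 0.4},
    {"delta_pos": [-3, 2.5, -6], "turn": 5, "jaw": 0.4},
    {"delta_pos": [-6, 5.5, -6], "turn": 10, "jaw": 0.4},
    {"delta_pos": [-9, 8.2, -6], "turn": 15, "jaw": 0.4},
    {"delta_pos": [-12, 11, -6], "turn": 20, "jaw": 0.4},
    {"delta_pos": [-15, 13.7, -6], "turn": 25, "jaw": 0.4},
    {"delta_pos": [-18, 16.5, -6], "turn": 30, "jaw": 0.4},
    {"delta_pos": [-21, 19.2, -6], "turn": 35, "jaw": 0.4}
  ],
  "force": 40
}}

```text
clock: 0.82
tool_pos: [0.3567, 0.2853, 0.3098]
eef_rot: [0.97, 0.244, 0.0, -0.0]
contact_force: [1.1, 0.2, 0.0]
opening: 0.6
```

```bash
python3 t.py .468 -.0955 .31 21.3
```

```text
t 0.8167 pos [0.3567 0.2853 0.3098] ang 28.25 tilt [ 1.e-04  1.e-04 -1.e+00] F [1.06 0.16 0.03] open 0.6 q [-0.74  0.38 -0.04  1.97  0.02  0.78 -0.31]
delta cm [-8.220e+00  3.881e+01 -3.000e-02] turn 6.9501168488533445
```

Emit:
{"op": "send_rows", "data": {
  "series": [
    {"delta_pos": [-0.8, 3.5, 0], "turn": 1, "jaw": 0.4},
    {"delta_pos": [-1.5, 7, 0], "turn": 2, "jaw": 0.4},
    {"delta_pos": [-2.2, 10.5, 0], "turn": 3, "jaw": 0.4},
    {"delta_pos": [-3, 14, 0], "turn": 4, "jaw": 0.4},
    {"delta_pos": [-3.8, 17.5, 0], "turn": 5, "jaw": 0.4},
    {"delta_pos": [-4.5, 21, 0], "turn": 6, "jaw": 0.4},
    {"delta_pos": [-5.2, 24.5, 0], "turn": 7, "jaw": 0.4},
    {"delta_pos": [-6, 28, 0], "turn": 7, "jaw": 0.4}
  ]
}}

```text
clock: 1.48
tool_pos: [0.4376, 0.011, 0.3097]
eef_rot: [0.983, 0.186, 0.0, -0.0]
contact_force: [0.6, -0.1, -0.1]
opening: 0.601
```

```bash
python3 t.py .468 -.0955 .31 21.3; python3 -c "
from plant import *
import cv2;cv2.imwrite('pics/w1.png',vision.snapshot('wrist'))"
```

```text
t 1.4833 pos [0.4376 0.011  0.3097] ang 21.46 tilt [ 2.e-04  2.e-04 -1.e+00] F [ 0.62 -0.11 -0.09] open 0.601 q [-0.15  0.36  0.03  2.02 -0.01  0.76  0.26]
delta cm [-1.07 11.02 -0.03] turn 0.1592162709652598
```

View pics/w1.png

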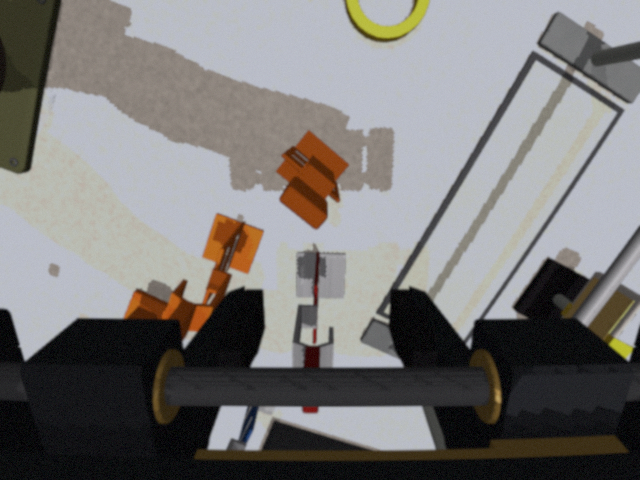

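Run:
```python
from plant import vision
from h import *
s=cv2.imread("pics/w1.png");cv2.imwrite("pics/w1c.png",cv2.resize(s[235:425,265:365],None,fx=3,fy=3,interpolation=cv2.INTER_CUBIC))
p=vision.camera_params("wrist")
for yaw in(.3723,):
  v=[.4681,-.0955,yaw]
  P=np.array([(-26,30,3),(34,30,3),(-26,-30,3),(34,-30,3),(-17,12,179),(17,12,179),(-6,15,222),(6,15,222),(-6,15,178),(6,15,178)])/1000
  q=proj(p,pose(v,P));print(q.round(1).tolist()); print(((q-[265,235])*3).round().tolist())
```

```text
[[298.3, 245.3], [348.0, 244.9], [299.8, 290.5], [347.5, 290.1], [295.1, 338.7], [338.2, 338.4], [306.3, 369.4], [323.9, 369.3], [309.0, 334.6], [324.2, 334.5]]
[[100.0, 31.0], [249.0, 30.0], [104.0, 166.0], [248.0, 165.0], [90.0, 311.0], [219.0, 310.0], [124.0, 403.0], [177.0, 403.0], [132.0, 299.0], [178.0, 298.0]]
```

View pics/w1c.png

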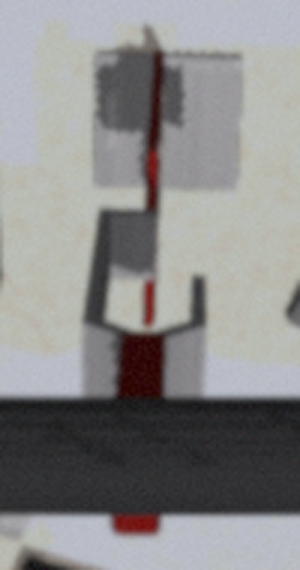

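Run:
```python
from plant import vision,r
from h import *
p=vision.camera_params("wrist");E=p['extrinsics'];print(r.get_state()['tool_pos'],(-E[:3,:3].T@E[:3,3]).round(4))
C={n:vision.camera_params(n) for n in("side","top","wrist")}
exec(open("m1.py").read().split("R=fit")[0].split("\nC=")[1].split("\n",1)[1])
w=lambda x,y:(265+x/3,235+y/3)
wr=[("wrist",(-26,30,3),w(94,52)),("wrist",(34,30,3),w(242,54)),("wrist",(-26,-30,3),w(94,188)),("wrist",(34,-30,3),w(240,188)),("wrist",(-6,15,178),w(120,335)),("wrist",(6,15,178),w(164,335))]
print("w");fit(wr,[.47,-.1,.37]);print("all");fit(red+wr,[.47,-.1,.37])
print("top");fit(red[:6],[.47,-.1,.37]);print("side");fit(red[6:],[.47,-.1,.37])
```

```text
[0.43920842 0.0026742  0.30991039] [0.411  0.0754 0.4437]
w
[ 0.4686 -0.1066  0.3585] 20.54
[[-0.4, 0.9], [-0.4, 0.5], [0.5, 0.1], [-0.7, 0.4], [0.1, -0.7], [0.5, -0.6]]
all
[ 0.4665 -0.0985  0.3585] 20.54
[[0.3, -0.1], [1.6, -1.6], [2.9, 1.4], [2.3, 2.4], [0.4, 0.5], [1.5, 0.3], [0.2, 0.9], [0.5, 2.1], [0.4, 0.0], [2.1, 1.2], [-0.4, 1.6], [0.2, 3.4], [0.9, 1.5], [0.3, 2.5], [1.0, 1.6], [0.2, -5.5], [0.5, -5.9], [1.1, -5.8], [0.1, -5.6], [1.1, -9.7], [1.6, -9.6]]
top
[ 0.4674 -0.096   0.3575] 20.48
[[-1.4, -0.6], [-0.1, -2.2], [1.2, 0.8], [0.6, 1.8], [-0.9, 0.1], [0.2, -0.2]]
side
[ 0.4689 -0.0948  0.3797] 21.76
[[-0.4, -0.6], [-0.0, 0.4], [-0.3, -1.4], [1.4, -0.5], [-0.9, 0.1], [-0.2, 1.7], [0.6, 0.1], [0.2, 0.6], [0.3, -0.4]]
```

```bash
python3 t.py .467 -.0965 .25 20.8
```

```text
t 1.5333 pos [0.4392 0.0027 0.3099] ang 20.84 tilt [ 0.002  -0.0052 -1.    ] F [ 1.32 -4.93  0.05] open 0.599 q [-0.14  0.36  0.04  2.02 -0.01  0.76  0.26]
delta cm [-0.93 10.22  6.05] turn 0.04315413588117778
```

Emit:
{"op": "send_rows", "data": {
  "series": [
    {"delta_pos": [-0.3, 3, 0], "turn": 0, "jaw": 0.4},
    {"delta_pos": [-0.6, 6, 0], "turn": 0, "jaw": 0.4},
    {"delta_pos": [-0.8, 9, 0], "turn": 0, "jaw": 0.4},
    {"delta_pos": [-0.9, 10.2, 2], "turn": 0, "jaw": 0.4},
    {"delta_pos": [-0.9, 10.2, 5], "turn": 0, "jaw": 0.4},
    {"delta_pos": [-0.9, 10.2, 5], "turn": 0, "jaw": 0.4},
    {"delta_pos": [-0.9, 10.2, 5], "turn": 0, "jaw": 0.4},
    {"delta_pos": [-0.9, 10.2, 5], "turn": 0, "jaw": 0.4}
  ]
}}

```text
clock: 2.2
tool_pos: [0.4667, -0.0849, 0.2605]
eef_rot: [0.982, 0.187, 0.0, -0.0]
contact_force: [0.4, 0.3, 0.4]
opening: 0.602
```

```bash
python3 t.py .467 -.0965 .198 20.8; python3 -c "
from plant import *
import cv2,numpy as np
for n in ['wrist','side','top']: cv2.imwrite('pics/%s2.png'%n,vision.snapshot(n))
s=cv2.imread('pics/side2.png')[110:290,270:400];t=cv2.imread('pics/top2.png')[140:260,250:380]
cv2.imwrite('pics/c5.png',np.hstack([cv2.resize(s,(390,540)),cv2.resize(t,(390,360)) if 0 else cv2.copyMakeBorder(cv2.resize(t,(390,360)),0,180,0,0,0)]))"
```

```text
t 2.2 pos [ 0.4667 -0.0849  0.2605] ang 21.55 tilt [ 4.e-04  4.e-04 -1.e+00] F [0.39 0.3  0.44] open 0.602 q [ 0.06  0.48  0.03  2.   -0.02  0.66  0.48]
delta cm [-0.4   1.1   6.25] turn 0.7500949721761287
```

View pics/wrist2.png

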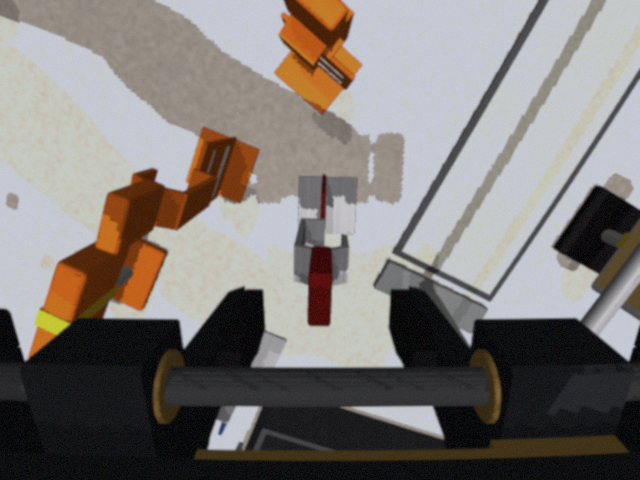

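View pics/c5.png

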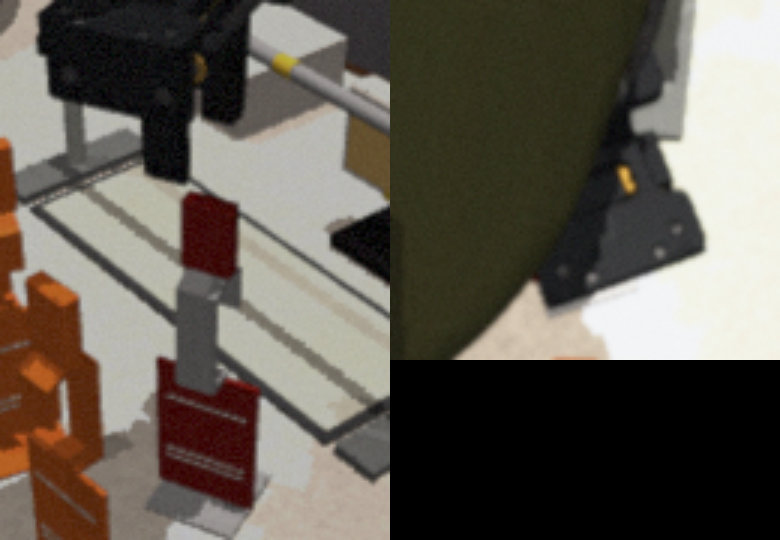

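Run:
```python
from plant import vision,r
from h import *
p=vision.camera_params("wrist");print(r.get_state()['tool_pos'])
v=[.467,-.0965,.3590]
P=np.array([(-26,30,3),(34,30,3),(-6,15,222),(6,15,222),(-6,-15,222),(6,-15,222),(-6,15,178),(6,15,178)])/1000
print(proj(p,pose(v,P)).round(1).tolist())
s=cv2.imread("pics/wrist2.png");cv2.imwrite("pics/w2c.png",cv2.resize(s[165:345,280:370],None,fx=3.3,fy=3.3,interpolation=cv2.INTER_CUBIC))
```

```text
[ 0.46715106 -0.08501977  0.26096075]
[[296.8, 176.2], [355.7, 177.2], [306.3, 274.1], [331.0, 274.5], [306.2, 328.5], [329.7, 328.8], [309.7, 245.3], [329.9, 245.6]]
```

View pics/w2c.png

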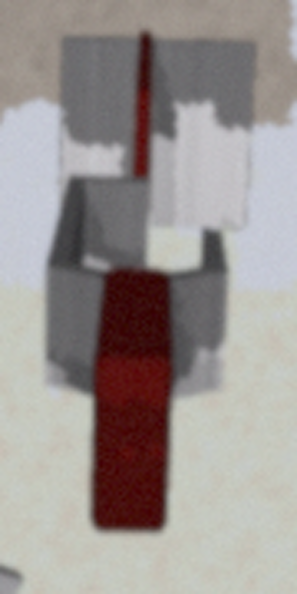

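```bash
python3 t.py .4678 -.0955 .199 20.7
```

```text
t 2.35 pos [ 0.4672 -0.085   0.261 ] ang 21.55 tilt [ 0.0025  0.     -1.    ] F [-0.08 -0.63  0.37] open 0.601 q [ 0.06  0.48  0.03  2.   -0.02  0.66  0.48]
delta cm [-0.34  0.99  6.2 ] turn 0.8519998494951686
```

Emit:
{"op": "send_rows", "data": {
  "series": [
    {"delta_pos": [-0.3, 1, 0], "turn": 0.8, "jaw": 0.4},
    {"delta_pos": [-0.3, 1, 2], "turn": 0.8, "jaw": 0.4},
    {"delta_pos": [-0.3, 1, 4], "turn": 0.8, "jaw": 0.4},
    {"delta_pos": [-0.3, 1, 6.1], "turn": 0.8, "jaw": 0.4},
    {"delta_pos": [-0.3, 1, 6.1], "turn": 0.8, "jaw": 0.4},
    {"delta_pos": [-0.3, 1, 6.1], "turn": 0.8, "jaw": 0.4},
    {"delta_pos": [-0.3, 1, 6.1], "turn": 0.8, "jaw": 0.7},
    {"delta_pos": [-0.3, 1, 6.1], "turn": 0.8, "jaw": 1}
  ]
}}

```text
clock: 3.02
tool_pos: [0.4682, -0.0963, 0.2]
eef_rot: [0.984, 0.179, 0.001, 0.0]
contact_force: [0.7, -0.8, -0.2]
opening: 0.473
```

Emit:
{"op": "send_rows", "data": {
  "series": [
    {"delta_pos": [0, 0, 0], "turn": 0, "jaw": 1},
    {"delta_pos": [0, 0, 0], "turn": 0, "jaw": 1},
    {"delta_pos": [0, 0, 0], "turn": 0, "jaw": 1},
    {"delta_pos": [0, 0, 0], "turn": 0, "jaw": 1}
  ],
  "force": 40
}}

```text
clock: 3.35
tool_pos: [0.4674, -0.096, 0.199]
eef_rot: [0.984, 0.18, 0.0, 0.0]
contact_force: [0.1, -0.3, -0.7]
opening: 0.165
```

```bash
python3 t.py; python3 -c "
from plant import *
import cv2,numpy as np
for n in ['wrist','side']: cv2.imwrite('pics/%s3.png'%n,vision.snapshot(n))
s=cv2.imread('pics/side3.png')[110:290,270:400];t=cv2.imread('pics/wrist3.png')
cv2.imwrite('pics/c6.png',np.hstack([cv2.resize(s,(260,360)),cv2.resize(t,(480,360))]))"
```

```text
t 3.35 pos [ 0.4674 -0.096   0.199 ] ang 20.69 tilt [ 6.e-04  0.e+00 -1.e+00] F [ 0.08 -0.25 -0.65] open 0.165 q [ 0.09  0.58  0.02  2.06 -0.03  0.5   0.5 ]
```

View pics/c6.png

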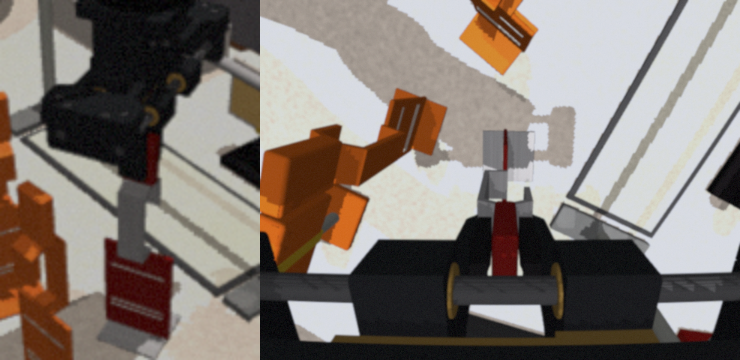

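Emit:
{"op": "send_rows", "data": {
  "series": [
    {"delta_pos": [0, 0, 0], "turn": 0, "jaw": 1},
    {"delta_pos": [0, 0, -0.5], "turn": 0, "jaw": 1},
    {"delta_pos": [0, 0, -1.5], "turn": 0, "jaw": 1},
    {"delta_pos": [0, 0, -3], "turn": 0, "jaw": 1},
    {"delta_pos": [0, 0, -4.5], "turn": 0, "jaw": 1},
    {"delta_pos": [0, 0, -6], "turn": 0, "jaw": 1},
    {"delta_pos": [0, 0, -7.2], "turn": 0, "jaw": 1},
    {"delta_pos": [0, 0, -7.4], "turn": 0, "jaw": 1}
  ]
}}

```text
clock: 4.12
tool_pos: [0.4678, -0.0961, 0.2742]
eef_rot: [0.984, 0.18, 0.001, 0.0]
contact_force: [1.5, -0.8, -4.6]
opening: 0.131
```

```bash
python3 t.py .535 -.04 .273 -4.9
```

```text
t 4.1167 pos [ 0.4678 -0.0961  0.2742] ang 20.69 tilt [ 2.4e-03 -2.0e-04 -1.0e+00] F [ 1.5  -0.79 -4.57] open 0.131 q [ 0.08  0.46  0.04  1.98 -0.03  0.7   0.49]
delta cm [ 8.27 -2.87  0.13] turn 25.585789210056568
```

Emit:
{"op": "send_rows", "data": {
  "series": [
    {"delta_pos": [1, -0.2, 0], "turn": 2, "jaw": 1},
    {"delta_pos": [2.5, -0.6, 0], "turn": 6, "jaw": 1},
    {"delta_pos": [4, -1.2, 0], "turn": 10, "jaw": 1},
    {"delta_pos": [5.5, -1.8, 0], "turn": 15, "jaw": 1},
    {"delta_pos": [6.8, -2.3, 0], "turn": 19, "jaw": 1},
    {"delta_pos": [7.8, -2.7, 0], "turn": 23, "jaw": 1},
    {"delta_pos": [8.2, -2.9, 0], "turn": 25.5, "jaw": 1},
    {"delta_pos": [8.2, -2.9, 0], "turn": 25.5, "jaw": 1}
  ]
}}

```text
clock: 4.78
tool_pos: [0.5339, -0.0382, 0.2715]
eef_rot: [0.999, -0.041, -0.001, -0.0]
contact_force: [-0.2, 0.2, -3.9]
opening: 0.134
```

```bash
python3 t.py .563 .184 .273 -4.9
```

```text
t 4.7833 pos [ 0.5339 -0.0382  0.2715] ang -4.73 tilt [-1.5e-03  7.0e-04 -1.0e+00] F [-0.16  0.2  -3.88] open 0.134 q [-0.12  0.55  0.18  1.82 -0.13  0.79  0.04]
delta cm [  1.07 -22.38  -0.14] turn 0.16505443426220356
```

Emit:
{"op": "send_rows", "data": {
  "series": [
    {"delta_pos": [0.1, -1, 0], "turn": 0, "jaw": 1},
    {"delta_pos": [0.2, -3, 0], "turn": 0, "jaw": 1},
    {"delta_pos": [0.3, -6, 0], "turn": 0, "jaw": 1},
    {"delta_pos": [0.4, -9, 0], "turn": 0, "jaw": 1},
    {"delta_pos": [0.5, -12, 0], "turn": 0, "jaw": 1},
    {"delta_pos": [0.7, -15, 0], "turn": 0, "jaw": 1},
    {"delta_pos": [0.9, -18, 0], "turn": 0, "jaw": 1},
    {"delta_pos": [1, -20, 0], "turn": 0, "jaw": 1}
  ]
}}

```text
clock: 5.45
tool_pos: [0.5597, 0.1628, 0.2722]
eef_rot: [0.999, -0.04, -0.001, -0.001]
contact_force: [0.9, -0.0, -3.8]
opening: 0.131
```

Emit:
{"op": "send_rows", "data": {
  "series": [
    {"delta_pos": [0, -1, 0], "turn": 0, "jaw": 1},
    {"delta_pos": [0, -1.6, 0], "turn": 0, "jaw": 1},
    {"delta_pos": [0, -1.8, 0], "turn": 0, "jaw": 1},
    {"delta_pos": [0, -1.8, 0], "turn": 0, "jaw": 1},
    {"delta_pos": [0, -1.8, 0], "turn": 0, "jaw": 1},
    {"delta_pos": [0, -1.8, 0], "turn": 0, "jaw": 1}
  ]
}}

```text
clock: 5.95
tool_pos: [0.5621, 0.1745, 0.2728]
eef_rot: [0.999, -0.043, -0.0, 0.001]
contact_force: [0.4, 0.0, -3.0]
opening: 0.135
```

```bash
python3 t.py .563 .184 .273 -4.9; python3 -c "
from plant import *
import cv2,numpy as np
for n in ['wrist','side','top']: cv2.imwrite('pics/%s4.png'%n,vision.snapshot(n))
s=cv2.imread('pics/side4.png')[60:240,230:430]
cv2.imwrite('pics/c7.png',cv2.resize(s,None,fx=3.3,fy=3.3,interpolation=cv2.INTER_CUBIC))"; python3 t.py
```

```text
t 5.95 pos [0.5621 0.1745 0.2728] ang -4.96 tilt [-1.0e-04 -1.1e-03 -1.0e+00] F [ 0.44  0.04 -2.96] open 0.135 q [-0.5   0.62  0.2   1.66 -0.15  0.87 -0.32]
delta cm [ 0.01 -0.96 -0.02] turn -0.062153467737836365
t 6.1 pos [0.5621 0.1755 0.2728] ang -4.9 tilt [ 1.e-04 -3.e-04 -1.e+00] F [-0.48 -0.05 -3.56] open 0.132 q [-0.5   0.62  0.2   1.66 -0.15  0.87 -0.32]
```

View pics/c7.png

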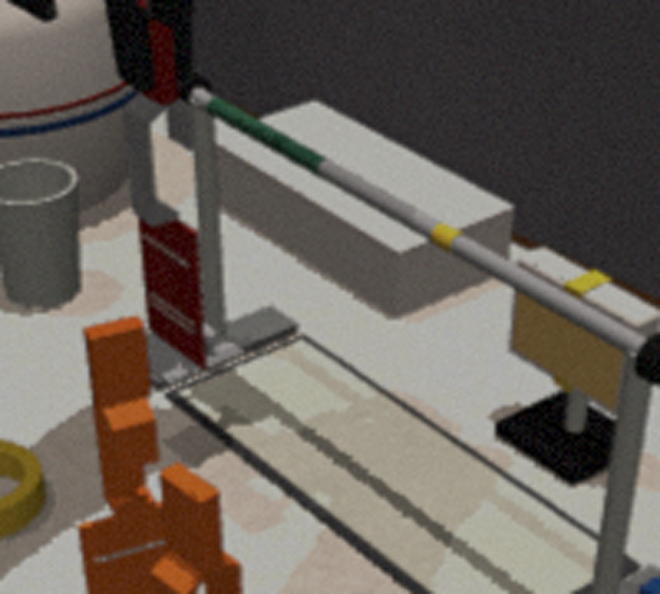

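View pics/wrist4.png

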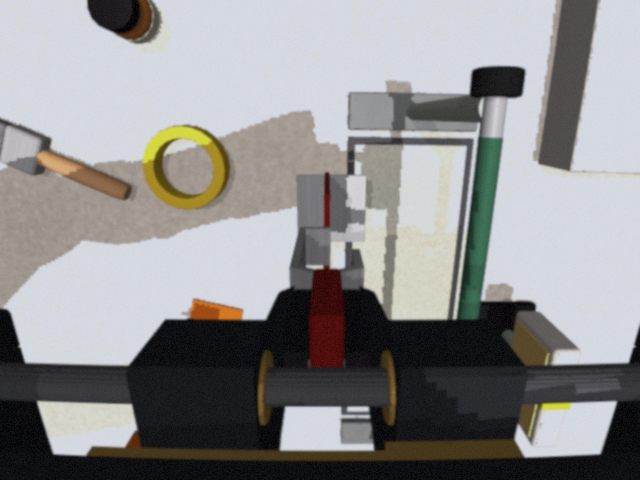

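View pics/top4.png

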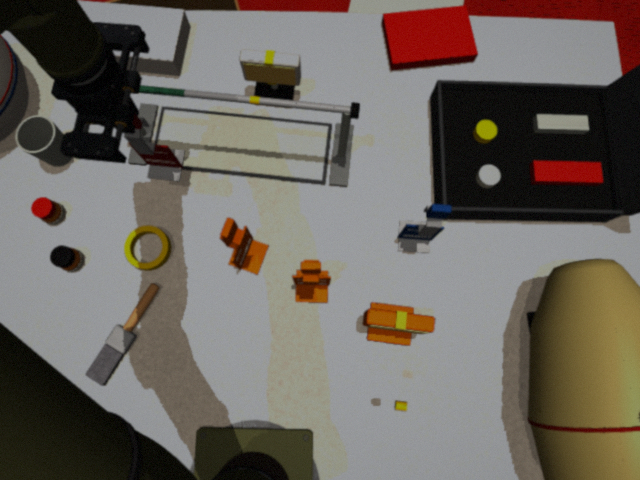

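```bash
cat > m2.py <<'E'
from plant import vision,r
from h import *
p=vision.camera_params("wrist");s=r.get_state();print(s['tool_pos'])
L=[.6376,.0527,-.0856]
print("rail axis pred 185,200,140,125:",proj(p,pose(L,np.array([(0,.185,.2),(0,.2,.2),(0,.14,.2),(0,.125,.2),(-.006,.14,.2),(.006,.14,.2)]))).round(1).tolist())
t=s['tool_pos'];v=[t[0],t[1],np.radians(-4.9)]
P=np.array([(-26,30,3),(34,30,3),(-26,-30,3),(-6,15,222),(6,15,222)])/1000
Q=pose(v,P);Q[:,2]+=t[2]-.199
print(proj(p,Q).round(1).tolist())
E
python3 m2.py; python3 -c "
import cv2
s=cv2.imread('pics/wrist4.png');cv2.imwrite('pics/w4c.png',cv2.resize(s[60:340,280:540],None,fx=2.1,fy=2.1,interpolation=cv2.INTER_CUBIC))"
```

```text
[0.56207987 0.1754683  0.27284053]
rail axis pred 185,200,140,125: [[490.1, 134.6], [493.4, 104.9], [480.6, 217.4], [477.5, 242.9], [470.0, 217.4], [491.1, 217.5]]
[[296.5, 174.9], [366.6, 175.0], [298.0, 241.6], [309.3, 317.8], [346.4, 317.8]]
```

View pics/w4c.png

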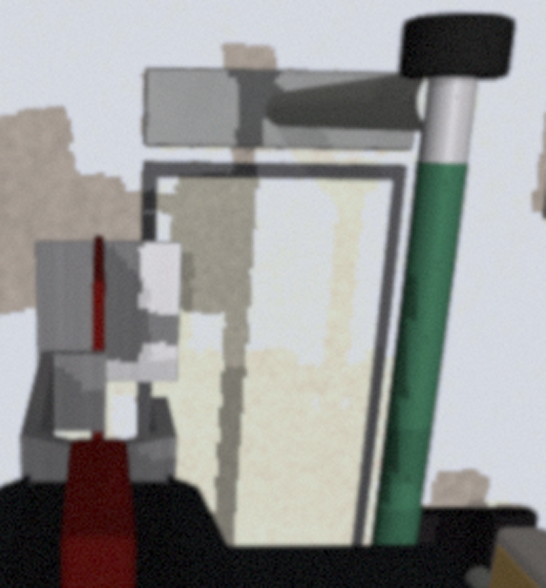

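Emit:
{"op": "send_rows", "data": {
  "series": [
    {"delta_pos": [1, 0, 0], "turn": 0, "jaw": 1},
    {"delta_pos": [2.5, 0, 0], "turn": 0, "jaw": 1},
    {"delta_pos": [4, 0, 0], "turn": 0, "jaw": 1},
    {"delta_pos": [5.2, 0, 0], "turn": 0, "jaw": 1},
    {"delta_pos": [6.4, 0, 0], "turn": 0, "jaw": 1},
    {"delta_pos": [7.6, 0, 0], "turn": 0, "jaw": 1},
    {"delta_pos": [8.6, 0, 0], "turn": 0, "jaw": 1},
    {"delta_pos": [8.6, 0, 0], "turn": 0, "jaw": 1}
  ]
}}

```text
clock: 6.77
tool_pos: [0.6497, 0.168, 0.2725]
eef_rot: [0.999, -0.043, 0.001, 0.0]
contact_force: [-0.6, 0.1, -3.6]
opening: 0.133
```

Emit:
{"op": "send_rows", "data": {
  "series": [
    {"delta_pos": [0, 0, 0], "turn": 0, "jaw": 1},
    {"delta_pos": [0, 0, 0], "turn": 0, "jaw": 1}
  ]
}}

```text
clock: 6.93
tool_pos: [0.6468, 0.1692, 0.2725]
eef_rot: [0.999, -0.042, -0.001, 0.0]
contact_force: [-0.5, 0.3, -3.3]
opening: 0.136
```

```bash
python3 t.py; python3 -c "
from plant import *
import cv2,numpy as np
for n in ['wrist','side']: cv2.imwrite('pics/%s5.png'%n,vision.snapshot(n))
s=cv2.imread('pics/side5.png')[50:200,250:350];t=cv2.imread('pics/wrist5.png')[120:360,240:420]
cv2.imwrite('pics/c8.png',np.hstack([cv2.resize(s,(380,570)),cv2.resize(t,(418,570))]))"; python3 t.py; python3 m2.py
```

```text
t 6.9333 pos [0.6468 0.1692 0.2725] ang -4.82 tilt [-0.0015  0.     -1.    ] F [-0.45  0.28 -3.28] open 0.136 q [-0.43  0.73  0.2   1.4  -0.16  1.02 -0.28]
t 7.0333 pos [0.6469 0.1695 0.2727] ang -4.8 tilt [-1.e-03  2.e-04 -1.e+00] F [-0.43  0.88 -3.59] open 0.131 q [-0.43  0.73  0.2   1.4  -0.16  1.02 -0.28]
[0.64685219 0.16948064 0.27268648]
rail axis pred 185,200,140,125: [[329.1, 136.1], [329.3, 106.1], [328.8, 219.5], [328.7, 245.2], [318.0, 219.5], [339.6, 219.6]]
[[296.8, 174.9], [366.9, 175.1], [298.1, 241.6], [309.4, 317.7], [346.4, 317.8]]
```

View pics/c8.png

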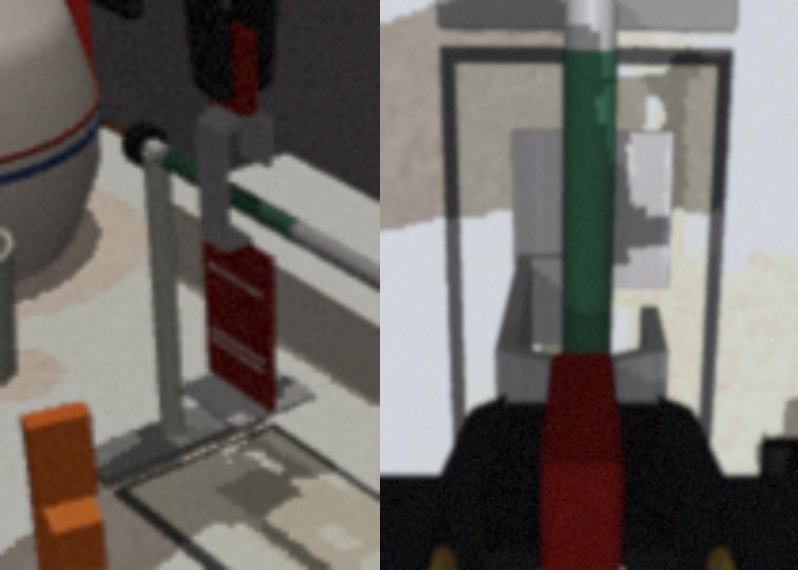

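Emit:
{"op": "send_rows", "data": {
  "series": [
    {"delta_pos": [0, 0, 0.5], "turn": 0, "jaw": 1},
    {"delta_pos": [0, 0, 1.2], "turn": 0, "jaw": 1},
    {"delta_pos": [0, 0, 1.9], "turn": 0, "jaw": 1},
    {"delta_pos": [0, 0, 2.6], "turn": 0, "jaw": 1},
    {"delta_pos": [0, 0, 3.2], "turn": 0, "jaw": 1},
    {"delta_pos": [0, 0, 3.7], "turn": 0, "jaw": 1},
    {"delta_pos": [0, 0, 3.9], "turn": 0, "jaw": 1},
    {"delta_pos": [0, 0, 4.0], "turn": 0, "jaw": 1}
  ]
}}

```text
clock: 7.7
tool_pos: [0.6475, 0.1692, 0.232]
eef_rot: [0.999, -0.042, -0.0, 0.0]
contact_force: [-0.0, -0.6, -3.7]
opening: 0.131
```

Emit:
{"op": "send_rows", "data": {
  "series": [
    {"delta_pos": [0, 0, 0.1], "turn": 0, "jaw": 1},
    {"delta_pos": [0, 0, 0.2], "turn": 0, "jaw": 1},
    {"delta_pos": [0, 0, 0.3], "turn": 0, "jaw": 1},
    {"delta_pos": [0, 0, 0.3], "turn": 0, "jaw": 1}
  ]
}}

```text
clock: 8.03
tool_pos: [0.6478, 0.1693, 0.2298]
eef_rot: [0.999, -0.042, 0.0, -0.0]
contact_force: [1.0, 0.4, -3.5]
opening: 0.133
```

```bash
python3 t.py
```

```text
t 8.0333 pos [0.6478 0.1693 0.2298] ang -4.82 tilt [ 3.e-04  1.e-04 -1.e+00] F [ 0.99  0.38 -3.45] open 0.133 q [-0.42  0.78  0.19  1.45 -0.17  0.93 -0.27]
```

Emit:
{"op": "send_rows", "data": {
  "series": [
    {"delta_pos": [0, 0, 0.1], "turn": 0, "jaw": 1},
    {"delta_pos": [0, 0, 0.1], "turn": 0, "jaw": 1},
    {"delta_pos": [0, 0, 0.2], "turn": 0, "jaw": 1},
    {"delta_pos": [0, 0, 0.2], "turn": 0, "jaw": 1}
  ]
}}

```text
clock: 8.37
tool_pos: [0.648, 0.1693, 0.2295]
eef_rot: [0.999, -0.042, 0.001, -0.0]
contact_force: [-3.0, -0.2, 6.9]
opening: 0.134
```

```bash
python3 t.py
```

```text
t 8.3667 pos [0.648  0.1693 0.2295] ang -4.82 tilt [ 1.5e-03  7.0e-04 -1.0e+00] F [-2.95 -0.24  6.92] open 0.134 q [-0.42  0.78  0.19  1.45 -0.17  0.93 -0.27]
```

Emit:
{"op": "send_rows", "data": {
  "series": [
    {"delta_pos": [0, 0, -0.05], "turn": 0, "jaw": 1},
    {"delta_pos": [0, 0.5, -0.05], "turn": 0, "jaw": 1},
    {"delta_pos": [0, 1.2, -0.05], "turn": 0, "jaw": 1},
    {"delta_pos": [0, 2, -0.05], "turn": 0, "jaw": 1},
    {"delta_pos": [0, 3, -0.05], "turn": 0, "jaw": 1},
    {"delta_pos": [0, 4, -0.05], "turn": 0, "jaw": 1},
    {"delta_pos": [0, 4.8, -0.05], "turn": 0, "jaw": 1},
    {"delta_pos": [0, 5.2, -0.05], "turn": 0, "jaw": 1}
  ]
}}

```text
clock: 9.03
tool_pos: [0.6435, 0.1208, 0.2295]
eef_rot: [0.999, -0.041, 0.001, -0.003]
contact_force: [-2.3, 8.3, 5.5]
opening: 0.135
```

```bash
python3 t.py
```

```text
t 9.0333 pos [0.6435 0.1208 0.2295] ang -4.72 tilt [ 0.0017  0.0062 -1.    ] F [-2.33  8.26  5.47] open 0.135 q [-0.35  0.76  0.18  1.5  -0.16  0.89 -0.2 ]
```

Emit:
{"op": "send_rows", "data": {
  "series": [
    {"delta_pos": [0, 0.6, -0.05], "turn": 0, "jaw": 1},
    {"delta_pos": [0, 1.6, -0.05], "turn": 0, "jaw": 1},
    {"delta_pos": [0, 2.8, -0.05], "turn": 0, "jaw": 1},
    {"delta_pos": [0, 4, -0.05], "turn": 0, "jaw": 1},
    {"delta_pos": [0, 5.2, -0.05], "turn": 0, "jaw": 1},
    {"delta_pos": [0, 6.2, -0.05], "turn": 0, "jaw": 1},
    {"delta_pos": [0, 7, -0.05], "turn": 0, "jaw": 1},
    {"delta_pos": [0, 7.2, -0.05], "turn": 0, "jaw": 1}
  ]
}}

```text
clock: 9.7
tool_pos: [0.6367, 0.0479, 0.2294]
eef_rot: [0.999, -0.042, -0.0, -0.002]
contact_force: [-3.8, 6.5, 4.7]
opening: 0.134
```

Emit:
{"op": "send_rows", "data": {
  "series": [
    {"delta_pos": [0, 0.6, 0], "turn": 0, "jaw": 1},
    {"delta_pos": [0, 1.4, 0], "turn": 0, "jaw": 1},
    {"delta_pos": [0, 1.4, 0], "turn": 0, "jaw": 1},
    {"delta_pos": [0, 1.4, 0], "turn": 0, "jaw": 1}
  ]
}}

```text
clock: 10.03
tool_pos: [0.6355, 0.034, 0.2295]
eef_rot: [0.999, -0.041, -0.001, -0.002]
contact_force: [-3.0, 4.5, 6.4]
opening: 0.134
```

```bash
python3 t.py; python3 -c "
from plant import *
import cv2,numpy as np
for n in ['wrist','side']: cv2.imwrite('pics/%s6.png'%n,vision.snapshot(n))
s=cv2.imread('pics/side6.png')[80:230,320:420];t=cv2.imread('pics/wrist6.png')[120:360,240:420]
cv2.imwrite('pics/c9.png',np.hstack([cv2.resize(s,(380,570)),cv2.resize(t,(418,570))]))"
```

```text
t 10.0333 pos [0.6355 0.034  0.2295] ang -4.74 tilt [-9.0e-04  3.8e-03 -1.0e+00] F [-2.98  4.51  6.37] open 0.134 q [-0.21  0.73  0.16  1.56 -0.15  0.86 -0.07]
```

View pics/c9.png

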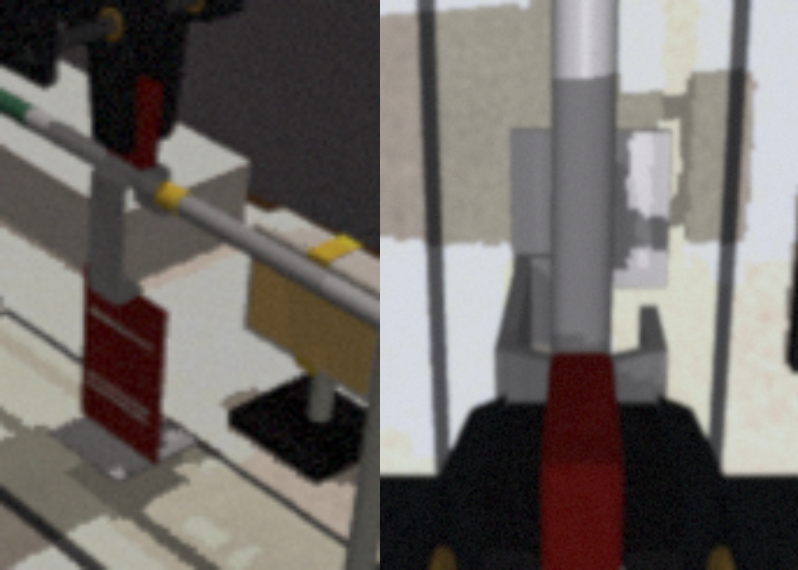

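Emit:
{"op": "send_rows", "data": {
  "series": [
    {"delta_pos": [0, 0.6, 0], "turn": 0, "jaw": 1},
    {"delta_pos": [0, 1.4, 0], "turn": 0, "jaw": 1},
    {"delta_pos": [0, 2.2, 0], "turn": 0, "jaw": 1},
    {"delta_pos": [0, 2.9, 0], "turn": 0, "jaw": 1},
    {"delta_pos": [0, 3.2, 0], "turn": 0, "jaw": 1},
    {"delta_pos": [0, 3.2, 0], "turn": 0, "jaw": 1},
    {"delta_pos": [0, 3.2, 0], "turn": 0, "jaw": 1},
    {"delta_pos": [0, 3.2, 0], "turn": 0, "jaw": 1}
  ]
}}

```text
clock: 10.8
tool_pos: [0.6326, 0.0033, 0.2294]
eef_rot: [0.999, -0.041, -0.001, -0.002]
contact_force: [-4.3, 6.0, 6.6]
opening: 0.134
```

```bash
python3 t.py; python3 -c "
from plant import *
import cv2,numpy as np
for n in ['top','side']: cv2.imwrite('pics/%s7.png'%n,vision.snapshot(n))
s=cv2.imread('pics/side7.png')[80:230,320:420];t=cv2.imread('pics/top7.png')[40:220,160:340]
cv2.imwrite('pics/c10.png',np.hstack([cv2.resize(s,(380,570)),cv2.resize(t,(418,570))]))"
```

```text
t 10.8 pos [0.6326 0.0033 0.2294] ang -4.7 tilt [-0.0015  0.005  -1.    ] F [-4.31  6.01  6.63] open 0.134 q [-0.16  0.73  0.16  1.57 -0.15  0.86 -0.03]
```

View pics/c10.png

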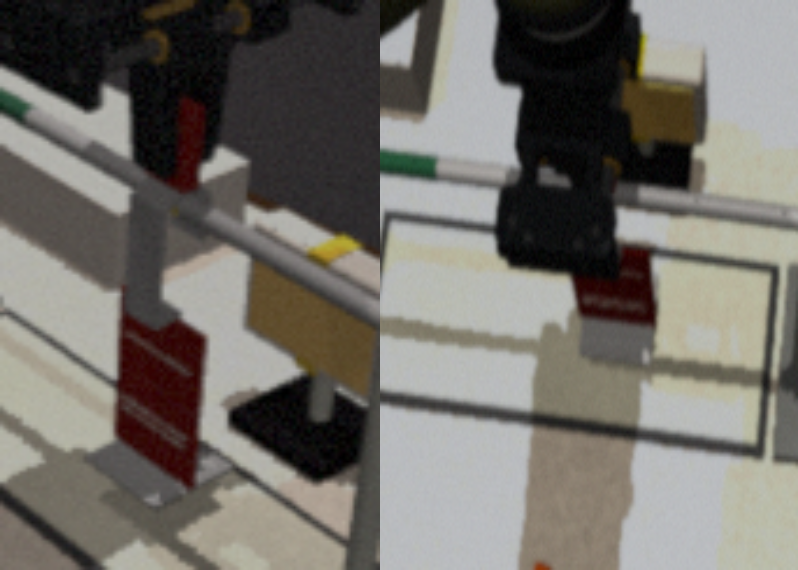

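```bash
cat > m3.py <<'E'
from plant import vision
from h import *
C={n:vision.camera_params(n) for n in("side","top")}
def fit3(obs,yaw=-.084,z=.0305):
    def f(v):
        o=[]
        for c,P,u in obs:
            Q=pose([v[0],v[1],yaw],np.array(P)/1000);Q[:,2]+=z
            o.append((proj(C[c],Q)-np.array(u)).ravel())
        return np.concatenate(o)
    s=least_squares(f,[.63,0]);print(s.x.round(4),f(s.x).reshape(-1,2).round(1).tolist())
E
python3 - <<'E'
from m3 import *
T=[("top",(-26,30,0),(246.1,153.0)),("top",(-26,-30,0),(277.1,153.7))]
S=[("side",(-26,30,0),(343.2,199.7)),("side",(-26,-30,0),(360.8,212.9)),("side",(34,-30,0),(381.8,201.8))]
fit3(T);fit3(S);fit3(T+S)
E
```

```text
[0.6327 0.0043] [[0.1, -1.1], [-0.1, 1.1]]
[0.6375 0.0089] [[-0.5, -0.2], [0.4, -0.1], [0.1, 0.2]]
[0.6343 0.0058] [[-0.7, -1.9], [-0.8, 0.3], [-0.6, 1.1], [0.4, 1.2], [0.2, 1.4]]
```

Emit:
{"op": "send_rows", "data": {
  "series": [
    {"delta_pos": [0, 0.15, -0.05], "turn": 0, "jaw": 1},
    {"delta_pos": [0, 0.3, -0.1], "turn": 0, "jaw": 1},
    {"delta_pos": [0, 0.3, -0.1], "turn": 0, "jaw": 1},
    {"delta_pos": [0, 0.3, -0.1], "turn": 0, "jaw": 1}
  ]
}}

```text
clock: 11.23
tool_pos: [0.6324, -0.0015, 0.2297]
eef_rot: [0.999, -0.042, -0.001, -0.001]
contact_force: [-3.6, 3.5, 2.5]
opening: 0.131
```

```bash
python3 t.py
```

```text
t 11.2333 pos [ 0.6324 -0.0015  0.2297] ang -4.76 tilt [-0.0016  0.0025 -1.    ] F [-3.64  3.47  2.48] open 0.131 q [-0.16  0.73  0.16  1.57 -0.14  0.86 -0.02]
```

Emit:
{"op": "send_rows", "data": {
  "series": [
    {"delta_pos": [-0.05, -0.1, 0], "turn": 0, "jaw": 1},
    {"delta_pos": [-0.1, -0.25, 0], "turn": 0, "jaw": 1},
    {"delta_pos": [-0.1, -0.25, 0], "turn": 0, "jaw": 1},
    {"delta_pos": [-0.1, -0.25, 0], "turn": 0, "jaw": 1}
  ]
}}

```text
clock: 11.57
tool_pos: [0.6323, -0.0012, 0.2297]
eef_rot: [0.999, -0.042, -0.0, 0.0]
contact_force: [-2.1, 0.6, 1.6]
opening: 0.13
```

```bash
python3 t.py
```

```text
t 11.5667 pos [ 0.6323 -0.0012  0.2297] ang -4.85 tilt [-0.e+00 -8.e-04 -1.e+00] F [-2.09  0.63  1.65] open 0.13 q [-0.16  0.73  0.16  1.57 -0.14  0.85 -0.03]
```

Emit:
{"op": "send_rows", "data": {
  "series": [
    {"delta_pos": [0, 0, 0], "turn": 0, "jaw": 0.8},
    {"delta_pos": [0, 0, 0], "turn": 0, "jaw": 0.75},
    {"delta_pos": [0, 0, 0], "turn": 0, "jaw": 0.7},
    {"delta_pos": [0, 0, 0], "turn": 0, "jaw": 0.6},
    {"delta_pos": [0, 0, 0], "turn": 0, "jaw": 0.5},
    {"delta_pos": [0, 0, 0], "turn": 0, "jaw": 0.5},
    {"delta_pos": [0, 0, 0], "turn": 0, "jaw": 0.5},
    {"delta_pos": [0, 0, 0], "turn": 0, "jaw": 0.5}
  ]
}}

```text
clock: 12.23
tool_pos: [0.6324, -0.0005, 0.2297]
eef_rot: [0.999, -0.042, 0.0, -0.0]
contact_force: [-0.2, 0.2, -0.5]
opening: 0.499
```

```bash
python3 t.py; python3 -c "
from plant import *
import cv2,numpy as np
for n in ['wrist','side']: cv2.imwrite('pics/%s8.png'%n,vision.snapshot(n))
s=cv2.imread('pics/side8.png')[80:230,320:420];t=cv2.imread('pics/wrist8.png')[150:390,240:420]
cv2.imwrite('pics/c11.png',np.hstack([cv2.resize(s,(380,570)),cv2.resize(t,(418,570))]))"
```

```text
t 12.2333 pos [ 6.324e-01 -5.000e-04  2.297e-01] ang -4.81 tilt [ 1.e-04  1.e-04 -1.e+00] F [-0.24  0.19 -0.53] open 0.499 q [-0.16  0.73  0.16  1.57 -0.14  0.85 -0.03]
```

View pics/c11.png

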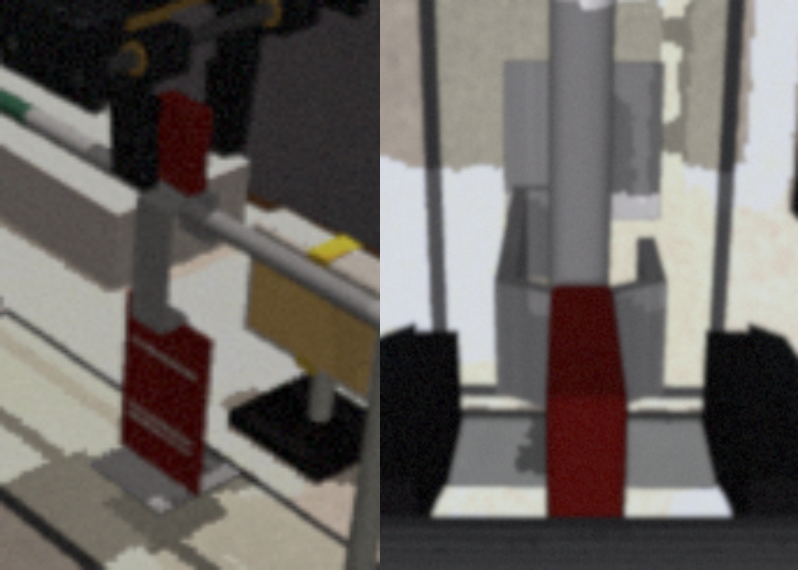

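Emit:
{"op": "send_rows", "data": {
  "series": [
    {"delta_pos": [0, 0, -1], "turn": 0, "jaw": 0.5},
    {"delta_pos": [0, 0, -3], "turn": 0, "jaw": 0.5},
    {"delta_pos": [0, 0, -6], "turn": 0, "jaw": 0.5},
    {"delta_pos": [0, 0, -9], "turn": 0, "jaw": 0.5},
    {"delta_pos": [-3, 0, -11], "turn": 0, "jaw": 0.5},
    {"delta_pos": [-6, -3, -11], "turn": 0, "jaw": 0.5},
    {"delta_pos": [-9, -6, -11], "turn": 0, "jaw": 0.5},
    {"delta_pos": [-11, -9, -11], "turn": 0, "jaw": 0.5}
  ]
}}

```text
clock: 13.0
tool_pos: [0.5283, 0.0985, 0.3412]
eef_rot: [0.999, -0.043, 0.0, -0.0]
contact_force: [0.8, 0.2, 0.3]
opening: 0.499
```

Emit:
{"op": "send_rows", "data": {
  "series": [
    {"delta_pos": [-2, -4, 0], "turn": 0, "jaw": 0.5},
    {"delta_pos": [-4, -8, 0], "turn": 0, "jaw": 0.5},
    {"delta_pos": [-4, -11, 0], "turn": 0, "jaw": 0.5},
    {"delta_pos": [-4, -13, 0], "turn": 0, "jaw": 0.5},
    {"delta_pos": [-4, -13, 0], "turn": 0, "jaw": 0.5},
    {"delta_pos": [-4, -13, 0], "turn": 0, "jaw": 0.5}
  ]
}}

```text
clock: 13.5
tool_pos: [0.5012, 0.2324, 0.3402]
eef_rot: [0.999, -0.041, 0.0, -0.0]
contact_force: [0.7, -0.3, -0.8]
opening: 0.499
```

```bash
python3 t.py; python3 -c "
from plant import *
import cv2,numpy as np
for n in ['top','side']: cv2.imwrite('pics/%s9.png'%n,vision.snapshot(n))
s=cv2.imread('pics/side9.png')[80:230,320:420];t=cv2.imread('pics/top9.png')[40:220,190:322]
cv2.imwrite('pics/c12.png',np.hstack([cv2.resize(s,(380,570)),cv2.resize(t,(418,570))]))"
```

```text
t 13.5 pos [0.5012 0.2324 0.3402] ang -4.66 tilt [ 6.e-04  3.e-04 -1.e+00] F [ 0.73 -0.31 -0.81] open 0.499 q [-0.63  0.49  0.19  1.68 -0.11  0.98 -0.49]
```

View pics/c12.png

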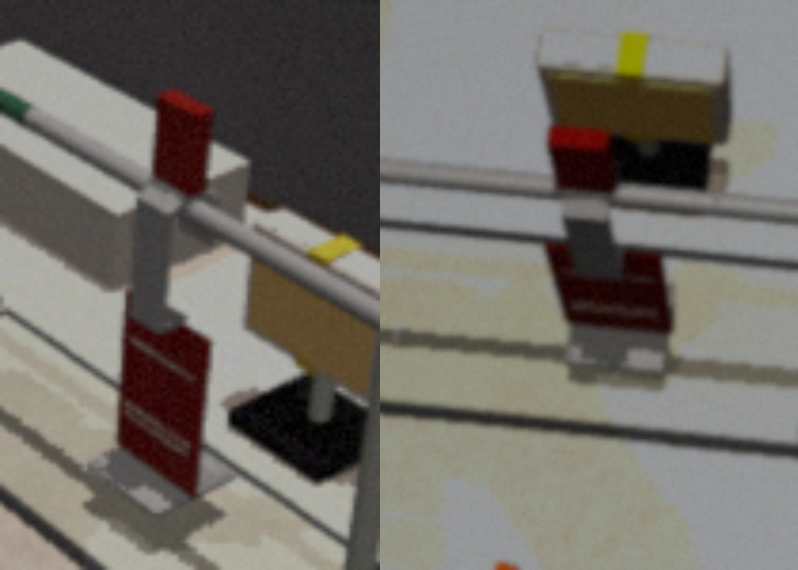

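View pics/side9.png

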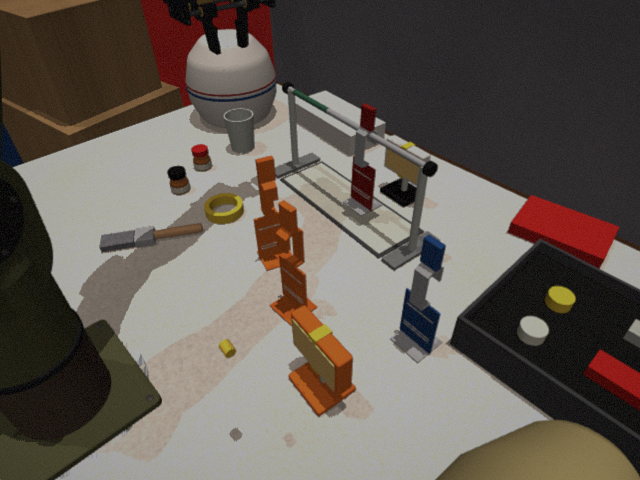

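Run:
```python
from m3 import *
t=lambda x,y:(190+(x-380)/3.167,40+y/3.167)
s=lambda x,y:(320+x/3.8,80+y/3.8)
T=[("top",(6,15,222),t(551,129)),("top",(6,-15,222),t(612,130)),("top",(-6,-15,178),t(614,192)),("top",(-6,15,178),t(554,186))]
S=[("side",(-6,15,222),s(157,99)),("side",(-6,-15,222),s(207,115)),("side",(-6,-15,178),s(203,197)),("side",(-6,15,178),s(155,183))]
F=[("side",(-26,30,0),s(88,465)),("side",(-26,-30,0),s(160,513)),("top",(-26,30,0),t(570,378)),("top",(-26,-30,0),t(665,385))]
fit3(T);fit3(S);fit3(F);fit3(T+S)
L=[.6376,.0527,-.0856];print(pose(L,(0,-.0503,.2)))
```

```text
[ 0.6322 -0.0011] [[-0.8, -1.7], [-0.6, -0.2], [0.6, 0.9], [0.9, 1.1]]
[ 0.6351 -0.0039] [[1.2, -0.8], [-0.7, 0.7], [-1.2, 1.2], [0.7, -1.1]]
[ 0.6229 -0.0026] [[-1.5, 2.3], [-1.7, 3.3], [-0.5, -2.7], [0.4, -1.9]]
[ 0.6335 -0.0023] [[-0.0, -2.4], [0.2, -1.0], [1.3, 0.2], [1.7, 0.3], [-0.0, -0.8], [-2.0, 0.7], [-2.4, 1.2], [-0.6, -1.1]]
[[0.63329958 0.00258417 0.2       ]]
```

Emit:
{"op": "send_rows", "data": {
  "series": [
    {"delta_pos": [0, 0, 0], "turn": 0, "jaw": 0.5},
    {"delta_pos": [0, 0, 0], "turn": 0, "jaw": 0.5},
    {"delta_pos": [0, 0, 0], "turn": 0, "jaw": 0.5},
    {"delta_pos": [0, 0, 0], "turn": 0, "jaw": 0.5},
    {"delta_pos": [0, 0, 0], "turn": 0, "jaw": 0.5},
    {"delta_pos": [0, 0, 0], "turn": 0, "jaw": 0.5}
  ]
}}

```text
clock: 14.1
tool_pos: [0.5014, 0.2311, 0.3397]
eef_rot: [0.999, -0.042, -0.0, -0.0]
contact_force: [-0.1, 0.4, -0.1]
opening: 0.501
```

```bash
python3 -c "
from plant import *
import cv2,numpy as np
a=cv2.imread('pics/side9.png');b=vision.snapshot('side');cv2.imwrite('pics/side10.png',b)
for n,(y0,y1,x0,x1) in dict(red=(95,220,335,385),blue=(225,365,395,450)).items():
  A,B=[cv2.cvtColor(i[y0:y1,x0:x1],6).astype(np.float32) for i in (a,b)]
  print(n,cv2.phaseCorrelate(A,B),abs(A-B).mean())
A,B=[cv2.cvtColor(i[225:365,395:450],6).astype(np.float32) for i in (cv2.imread('pics/side0.png'),b)];print(cv2.phaseCorrelate(A,B))
print(order.finish_job())"; python3 t.py
```

```text
red ((0.03525211877594003, 0.47848780181243455), 0.9892876510620117) 2.72176
blue ((-0.033356506001975816, -0.0071902358716045), 1.0028001295195685) 2.7083118
((0.006991457270565604, -0.0199812616845918), 0.9823261536933757)
the job is handed in; nothing more can be done
None
the job is handed in; nothing more can be done
```

I hooked the red hanger on the green stretch of the rail, about 117 mm along the rail's y axis. I slid it in contact to the yellow band, released it and backed the arm off. The job was handed in at about 14.2 s of the 48 s allowed, and no verdict was reported.

What the last checks showed:
- **Centring:** my fits of the top and side pictures put red about 4–6 mm past the band's centre, against a limit of 15 mm. The two cameras disagree by about 3 mm.
- **Seating and tilt:** during the slide the hook carried load at the right height (hanging height 30.5 mm). A separate fit of the foot put it about 10 mm nearer the robot than the tab, which suggests a lean of about 3 degrees. That is inside the 10 degree limit.
- **Stillness:** between two side pictures about 0.6 s apart, red shifted by about 0.5 px. It may have still been settling very slightly when I handed in.
- **Blue hanger and arm:** the blue hanger shows no measurable movement since the start (0.02 px). The gripper was clear of everything.

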